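# Fit the slicing disc and hold the keyed spindle home

### The arm

A 6-joint arm with a two-finger parallel gripper is mounted at the origin on the work surface. World frame = base frame: x ahead of the robot, y to its left, z up, the work surface at z = 0. Lengths are in m, angles in degrees, forces in N, time in s.
With the tool pointing down it reaches from about 0.25 to 0.725 m from the base axis. Payload 9.7 kg.
Tool frame: the origin (TCP) lies midway between the tips of the shut fingers; the grasp point (between the pads) lies bot.hold_point_z behind it (bot.hold_point_z is the distance from the TCP to the grasp point, in m); z points along the fingers, y is the line along which they close (so a half turn about z gives the same grasp; the last joint's range is limited). The gripper opens to 85 mm and grips with 20 to 120 N. Pads are 22 mm wide; open, the fingers measure 114 mm over their backs; the gripper's body (76 mm by 85 mm) begins 54 mm behind the grasp point. The pads swing forward as they close: fully open they stand 13 mm farther back than shut.
Start: joints at [-76.261, 4.979, 10.078, 95.1, 0, 90], TCP at [0.131, -0.534, 0.231] pointing down, gripper open.
Joint ranges: [-179.16, 179.16], [-48.56, 103.87], [-65.8, 70.77], [-126.05, 130.52], [-82.76, 87.17], [-180, 180]. Speed limits (degrees/s): [127.2, 127.2, 147.25, 180, 180, 180].

### API

Orientations are given as [roll, pitch, yaw] about the fixed x, y, z axes, in that order (R = Rz(yaw) Ry(pitch) Rx(roll)).
In Python, from workcell import bot, camera, camera_model, ticket gives the robot as it stands.
- The arm moves only by the tool send_rows, never from a script. Its argument "targets" is text: rows parted by semicolons, each of 5 numbers parted by spaces: the shift along the tool's x, y, z in mm, then the turn about the tool's z in degrees, then the closure in counts, from 0 (fully open) to 255 (shut). A call has 1 to 20 rows; each row is the pose to reach, as a shift and turn from the pose commanded when the call began, along the tool's axes at that moment; what a row does not reach only later rows make up. A row lasts 1/8 s, in which the tool goes at most 62.5 mm and 10.7 degrees, less where a joint would pass 70% of its speed; a pose out of reach is approached as far as the arm can. A call with a gripper value outside its range is refused whole. The fingers move at their own pace and stop on an object; "newtons" is the grip in N (left out, the last holds). Time passes only in rows, so rows that repeat a pose let the fingers close. It gives the time, the measured TCP pose, the force, the opening and the grip force at its end, in the units of the state.
- bot.get_obs(): the state, without advancing time (a new reading comes with each control period).
- camera(name): name is "side" or "top" or "wrist"; returns the picture (480x640x3 uint8, blue, green, red); there is no depth.
- camera_model(name): a dict with "K" (3x3 intrinsics, pixels), "dist_coeffs" ([k1, k2, p1, p2, k3] as OpenCV has them; the pictures are not rectified), "pose" (4x4, takes a point from camera to world coordinates); the wrist camera has in their place "T_tool_cam" (4x4, takes a point from camera to tool coordinates, whose origin is the TCP and whose axes are the flange's). Camera axes: x right, y down, z forward; pixel columns grow to the right and rows downward; lengths in m; the calibration is good to about 2 mm. A picture is of the moment at which its call begins: read the wrist's pose just before it. camera_model takes no time and is no camera call.
- ticket.job_done(): hands the job in; it is judged then, once.
The state is a dict: "time": time; "q": joint angles; "qd": joint speeds; "joint_efforts": joint torques, N m; "ee_pos": TCP position; "tcp_rot": TCP orientation; "wrist_force": force on the tool from outside, world axes, zero at the start; "torque": the same for the moment, N m; "opening": finger opening in m; "grasp_force": force on a finger pad.
Only numpy, scipy, OpenCV 4.12 (cv2) and the standard library are available. Lean on these libraries where they do the work, as an engineer would, in place of code of your own. Each camera call takes 0.05 s, during which the arm holds its last target. There are 200 camera calls.

### The job

Get the vegetable slicer ready: lay the slicing disc flat in the round seat of the drive base, then take the drive spindle from its grey storage block and push it down through the disc's collar into the hub, turning it until its key slips into the keyway. Keep pushing against the spring until the spindle is fully home, and finish like that, still gripping it and holding it pushed down. Do not disturb the mug, the oil bottle or the jar.

Things in the scene. Friction and masses are not known exactly. Their poses are not given: they have to be found in the camera images.
- drive_base: Fixed white square housing of the slicer, 150 x 150 x 58 mm, grey top. Origin: centre of its underside on the counter, z up. In its top is a round seat, 104 mm across, floor 50 mm and rim 58 mm above the origin. In the middle of the seat floor, flush with it, is the steel hub. A red bar on the grey rim, on the base's +x side, points along the hub's keyway.
- hub_mouth (a point): Centre of the hub's bore at seat-floor level, on the base's axis, 50 mm above its underside; axes as the base's. The bore is round, 16.8 mm across and 33 mm deep, with one keyway on the +x side, 8.4 mm wide, reaching to 13.5 mm from the axis, over the whole depth.
- spring_plate (a joint): Sprung brass plate at the bottom of the bore, how far it is pressed down: 0 at rest (its top 24 mm below the hub mouth) to 0.008 m fully down (32 mm below the hub mouth). It takes 3 N to start and 9 N fully down, and it springs back when let go.
- disc_collar (a point): Loose slicing disc, 0.1 to 0.2 kg, flat on the counter: steel plate 100 mm across, 5 mm thick, with an upright orange collar on top, 42 mm outside, 24 mm tall, 32 mm hole right through. This point: on the axis, half-way up the collar, 17 mm above the disc's underside, 12 mm above the plate's upper face; z up along the axis. Grip it across the collar.
- holder: Fixed grey storage block, 80 x 80 x 70 mm, with a 27 mm hole through its middle in which the spindle stands, hanging by its flange. Origin: centre of its underside. Lift the spindle straight up to take it out.
- spindle_grip (a point): Loose upright drive spindle, 0.1 to 0.2 kg: point on its axis in the white grip head, 90 mm above the tip, 21 mm above the flange's upper face, 17 mm below the head's top. z up, x to the key side (red marks). Head 26 mm (x) by 20 mm (y), 38 mm tall: grip along y. Height above hub mouth: 58 mm when home, 66 on the unpressed spring, 84 with the key lying on the hub.
- spindle_tip (a point): Lower end of the spindle, on its axis; axes as spindle_grip. From here up: steel shaft 14 mm across, 64 mm long (tapered first 4 mm); black flange 38 mm across, 5 mm thick; then the grip head. One brass key on the +x side only: 6 mm wide, reaching to 12 mm from the axis, from 6 to 30 mm above the tip. When home, the flange is 3 mm clear of the disc's collar.
- mug_mid (a point): Blue mug, 72 mm across, 85 mm tall, bystander; point half-way up its axis.
- oil_mid (a point): Yellow oil bottle, 52 mm across, 150 mm tall, bystander; point half-way up its axis.
- jar_mid (a point): Small glass jar with red cap, 60 mm across, 70 mm tall, bystander; point half-way up its axis.
Mind the look-alikes: they are no part of the job. What is shaped like the part that bears spindle_grip but blue is not meant. Of the things that look like the part that bears disc_collar, the larger one is meant.

How it is judged (in metres and radians):
On the way, in this order (a step that is already met when the one before it is completed fails the run):
1. the disc lies flat in the round seat (horizontal distance between disc_collar and drive_base below 0.004 m and z of disc_collar in the frame of drive_base below 0.07 m and angle between disc_collar's own z axis and vertical below 0.05 rad), for 0.2 s.
2. the spindle's key has slipped into the hub's keyway, through the seated disc (all of step 1 and horizontal distance between spindle_tip and drive_base below 0.003 m and angle between the x axis of spindle_grip and the x axis of drive_base, either way round below 0.25 rad and angle between spindle_grip's own z axis and vertical below 0.1 rad and z of spindle_tip in the frame of hub_mouth below -0.012 m), for 0.1 s.
At the end, for the whole second after the job is handed in: Disc flat in the seat (centred within 4 mm, tilt < 0.05 rad); spindle keyed in the hub (3 mm, 0.1 rad tilt, 0.25 rad turn), tip 28 mm deep or more, spring plate pressed over 5.5 mm, fingers still gripping its head (over 2 N, grasp point within 25 mm of spindle_grip) (all of step 1 and horizontal distance between spindle_tip and drive_base below 0.003 m and angle between the x axis of spindle_grip and the x axis of drive_base, either way round below 0.25 rad and angle between spindle_grip's own z axis and vertical below 0.1 rad and z of spindle_tip in the frame of hub_mouth below -0.028 m and value of joint spring_plate above 0.0055 m and contact force between spindle and the fingers above 2 N and distance between the grasp point and spindle_grip below 0.025 m); the arm keeps its last pose, push and grip.
It fails at once if the mug is moved more than 30 mm (distance of mug_mid from where it was at the start of the episode above 0.03 m).
It fails at once if the oil bottle is moved more than 30 mm (distance of oil_mid from where it was at the start of the episode above 0.03 m).
It fails at once if the jar is moved more than 30 mm (distance of jar_mid from where it was at the start of the episode above 0.03 m).
It also fails if it takes over 54 s, if anything falls off the work surface, if the arm or the gripper's body presses on something with over 40 N, if the wrist force passes 120 N, or if a joint passes its speed limit or range.

## Working session

There is one attempt and no reset: what is moved stays moved. The work goes in short steps, Python scripts to look and compute and a tool call to move; the robot and the scene stay as the last step left them, time stands still between calls to the robot, and variables do not carry over. Pictures are saved under pics/ and viewed, at most 10 in all, crops included, and the job is handed in when it is done.

Besides the shell and the picture viewer there is one more tool, called after "Call:" by a JSON object that holds its "fn" and its "kwargs". send_rows: Moves the arm, as the interface text tells. Its arguments: {"type":"object","properties":{"targets":{"type":"string"},"newtons":{"type":"number"}},"required":["targets"]}

```bash
ls; mkdir -p pics; python3 - <<'E'
from workcell import bot,camera,camera_model,ticket
import cv2,numpy as np
np.set_printoptions(precision=4,suppress=True)
o=bot.get_obs();print({k:np.round(v,4) for k,v in o.items()},bot.hold_point_z)
for n in("top","side","wrist"):
    cv2.imwrite(f"pics/{n}0.png",camera(n)); print(n,camera_model(n))
E
```

```text
pics
{'time': np.float64(0.0), 'q': array([-76.26  ,   5.012 ,  10.0324,  95.1013,  -0.0015,  89.9985]), 'qd': array([-0.0906,  0.0203, -0.0604,  0.0684, -0.0102, -0.0079]), 'joint_efforts': array([  0.0004, -52.0392,  46.4805,   0.0163,   0.0001,   0.    ]), 'ee_pos': array([ 0.1306, -0.534 ,  0.2306]), 'tcp_rot': array([-179.9191,    0.0015,   13.7415]), 'wrist_force': array([0.0362, 0.3418, 0.5239]), 'torque': array([-0.0117,  0.0541, -0.0142]), 'grasp_force': np.float64(0.0), 'opening': np.float64(0.0853)} 0.0187
top {'K': array([[444.5987,   0.    , 321.6135],
       [  0.    , 444.5987, 244.3806],
       [  0.    ,   0.    ,   1.    ]]), 'dist_coeffs': array([-0.0764,  0.    ,  0.    ,  0.    ,  0.    ]), 'pose': array([[-0.0286, -0.9648,  0.2614,  0.3967],
       [-0.9996,  0.0292, -0.0015,  0.0362],
       [-0.0062, -0.2613, -0.9652,  0.9106],
       [ 0.    ,  0.    ,  0.    ,  1.    ]])}
side {'K': array([[453.8936,   0.    , 326.7078],
       [  0.    , 453.8936, 237.9636],
       [  0.    ,   0.    ,   1.    ]]), 'dist_coeffs': array([-0.0498,  0.    ,  0.    ,  0.    ,  0.    ]), 'pose': array([[ 0.9807, -0.1105,  0.1614,  0.4741],
       [-0.1956, -0.5398,  0.8188, -0.6485],
       [-0.0033, -0.8345, -0.5509,  0.562 ],
       [ 0.    ,  0.    ,  0.    ,  1.    ]])}
wrist {'K': array([[331.5118,   0.    , 316.736 ],
       [  0.    , 331.5118, 241.3291],
       [  0.    ,   0.    ,   1.    ]]), 'dist_coeffs': array([-0.0525,  0.    ,  0.    ,  0.    ,  0.    ]), 'T_tool_cam': array([[-0.0002, -0.9492, -0.3147,  0.0808],
       [ 1.    ,  0.    , -0.0007,  0.0008],
       [ 0.0007, -0.3147,  0.9492, -0.1433],
       [ 0.    ,  0.    ,  0.    ,  1.    ]])}
```

View pics/top0.png

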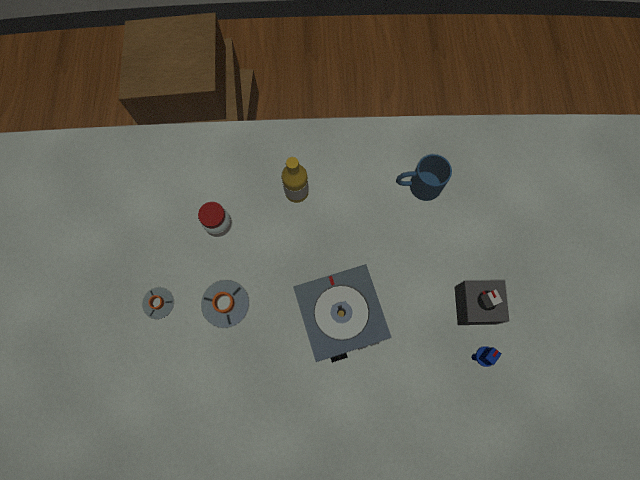

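View pics/side0.png

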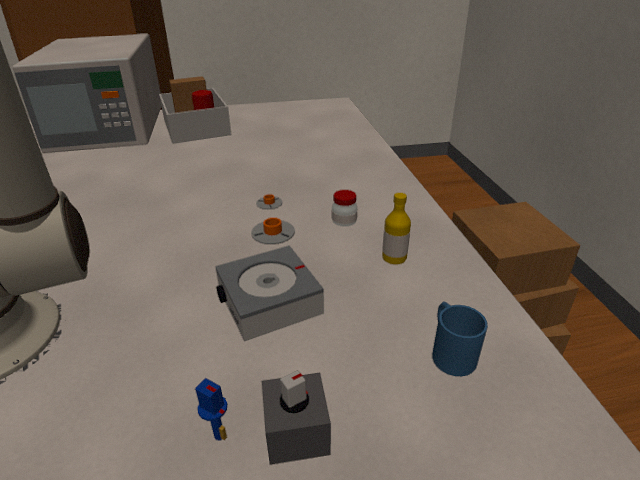

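The top view shows these candidates:
- **Disc:** large one at (225,303), small one at (157,302). I choose the larger.
- **Spindle:** white head in the grey block at (490,298), blue look-alike at (487,356). I choose the white one.
- **Other items:** the base seat is at (341,312) with its red bar at (332,281). The jar, oil bottle and mug are at (213,217), (295,180) and (430,177).

```bash
cat > h.py <<'E'
from workcell import bot,camera,camera_model,ticket
import cv2,numpy as np
from scipy.spatial.transform import Rotation as R
np.set_printoptions(precision=4,suppress=True)
def toolT(o):
    T=np.eye(4);T[:3,:3]=R.from_euler('xyz',o['tcp_rot'],degrees=True).as_matrix();T[:3,3]=o['ee_pos'];return T
def snap(n):
    o=bot.get_obs();im=camera(n);m=camera_model(n)
    P=m['pose'] if n!='wrist' else toolT(o)@m['T_tool_cam']
    return im,m,P,o
def cast(uv,m,P,z):
    uv=np.array(uv,float).reshape(-1,1,2)
    n=cv2.undistortPoints(uv,m['K'],m['dist_coeffs'])[:,0]
    d=np.c_[n,np.ones(len(n))]@P[:3,:3].T
    return P[:3,3]+d*((z-P[2,3])/d[:,2])[:,None]
def mask(im,name):
    b,g,r=[im[...,i].astype(int) for i in range(3)]
    if name=='orange': return ((r>110)&(r-b>60)&(g-b>10)&(r-g>30)).astype(np.uint8)
    if name=='red': return ((r>90)&(r-g>60)&(abs(g-b)<30)).astype(np.uint8)
def blobs(mk,amin=8):
    n,l,s,c=cv2.connectedComponentsWithStats(mk)
    return [(c[i],s[i],l==i) for i in range(1,n) if s[i][4]>=amin]
def to_tool(p,o): # world point -> tool-axis shift mm
    T=toolT(o);return (T[:3,:3].T@(np.asarray(p)-T[:3,3]))*1000
E
python3 - <<'E'
from h import *
im=cv2.imread('pics/top0.png');m=camera_model('top');P=m['pose']
for nm in('orange','red'):
    for c,s,_ in blobs(mask(im,nm)): print(nm,c,s,cast(c,m,P,.029)[0],cast(c,m,P,.058)[0],cast(c,m,P,.113)[0])
w=((im.min(2)>175)).astype(np.uint8)
for c,s,_ in blobs(w,30): print('white',c,s,cast(c,m,P,.05)[0],cast(c,m,P,.113)[0])
print('blue',cast([487,356],m,P,.05)[0],'disc plate',cast([225,303],m,P,.005)[0])
print('jar,oil,mug',cast([[213,217],[295,180],[430,177]],m,P,.07))
cs=cast([[295,267],[366,265],[390,341],[317,361]],m,P,.058);print(cs)
a=cv2.resize(im[250:350,120:270],None,fx=4,fy=4,interpolation=2);b=cv2.resize(im[250:380,430:560],None,fx=3,fy=3)
c=np.zeros((600,790,3),np.uint8);c[:400,:600]=a;cv2.imwrite('pics/crop1.png',np.hstack([a[:390],b[:,:]])[:, :][:, 200:])
E
```

```text
orange [221.7059 301.3137] [212 292  20  20 102] [0.5237 0.2377 0.029 ] [0.5195 0.2311 0.058 ] [0.5116 0.2185 0.113 ]
orange [154.7442 301.5581] [149 295  12  14  43] [0.5264 0.3742 0.029 ] [0.5221 0.363  0.058 ] [0.514  0.3419 0.113 ]
red [210.4713 213.7218] [198 202  25  24 435] [0.7095 0.2671 0.029 ] [0.6992 0.2595 0.058 ] [0.6797 0.2451 0.113 ]
red [331.12 280.32] [329 276   5   9  25] [0.56   0.0179 0.029 ] [0.5546 0.0185 0.058 ] [0.5445 0.0196 0.113 ]
red [493.1818 293.7273] [492 291   4   6  11] [ 0.522  -0.3077  0.029 ] [ 0.5179 -0.2964  0.058 ] [ 0.5101 -0.2749  0.113 ]
red [495.1176 352.7059] [493 350   5   7  17] [ 0.4061 -0.2977  0.029 ] [ 0.4058 -0.2867  0.058 ] [ 0.4052 -0.2659  0.113 ]
blue [ 0.4004 -0.2733  0.05  ] disc plate [0.5235 0.2363 0.005 ]
jar,oil,mug [[ 0.6878  0.251   0.07  ]
 [ 0.7622  0.0853  0.07  ]
 [ 0.7609 -0.1916  0.07  ]]
[[ 0.5832  0.0884  0.058 ]
 [ 0.583  -0.051   0.058 ]
 [ 0.4351 -0.0885  0.058 ]
 [ 0.4027  0.0499  0.058 ]]
```

View pics/crop1.png

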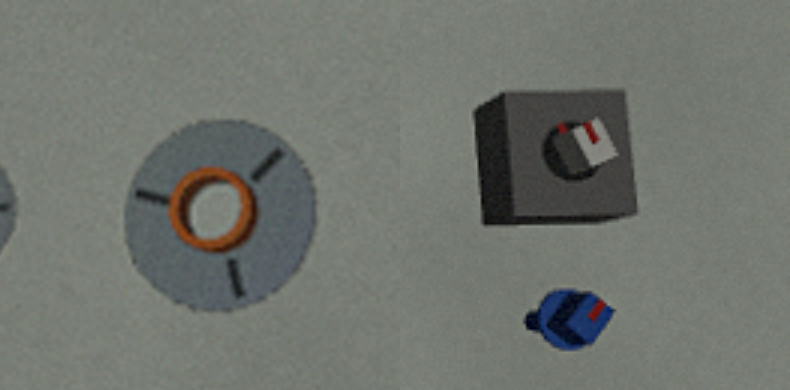

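The crop shows the large disc, with its orange collar at crop (213,208), and the white-headed spindle standing in the grey block at (595,145). The choices hold, so I go above the disc.

Call:
{"fn": "send_rows", "kwargs": {"targets": "560 -656 0 -31 0;564 -656 0 -31 0;564 -656 0 -31 0;564 -656 0 -31 0;564 -656 0 -31 0;564 -656 0 -31 0;564 -656 0 -31 0;564 -656 0 -31 0;564 -656 40 -31 0;564 -656 81 -31 0;564 -656 81 -31 0;564 -656 81 -31 0;564 -656 81 -31 0;564 -656 81 -31 0;564 -656 81 -31 0;564 -656 81 -31 0;564 -656 81 -31 0;564 -656 81 -31 0"}}

```text
time: 2.4
ee_pos: [0.5228, 0.236, 0.1514]
tcp_rot: [180.0, -0.1, 44.7]
wrist_force: [-0.2, -0.2, 0.5]
opening: 0.0854
grasp_force: 0.0
```

```bash
python3 - <<'E'
from h import *
im,m,P,o=snap('wrist');cv2.imwrite('pics/w1.png',im)
print(o['ee_pos'],o['tcp_rot'],o['q'],o['time'])
for c,s,k in blobs(mask(im,'orange'),100):
    ct,_=cv2.findContours(k.astype(np.uint8),0,1);pts=max(ct,key=len)
    e=cv2.fitEllipse(pts);print(c,s,e);p=cast(e[0],m,P,.029)[0];print(p,to_tool(p,o))
E
```

```text
[0.5228 0.236  0.1514] [179.9639  -0.0917  44.6682] [ 24.3007   7.2219   3.6755  86.355   -0.002  159.6325] 2.4
[193.2933 102.9133] [176  85  35  37 450] ((193.24102783203125, 103.06098937988281), (33.749752044677734, 37.4638671875), 154.77804565429688)
[0.5305 0.3738 0.029 ] [102.1129 -92.6121 122.5124]
[317.2714 231.0711] [293 208  49  48 759] ((317.3411865234375, 231.4264373779297), (46.71939468383789, 48.12165069580078), 88.30389404296875)
[0.5244 0.2362 0.029 ] [  1.095    0.9745 122.4097]
```

View pics/w1.png

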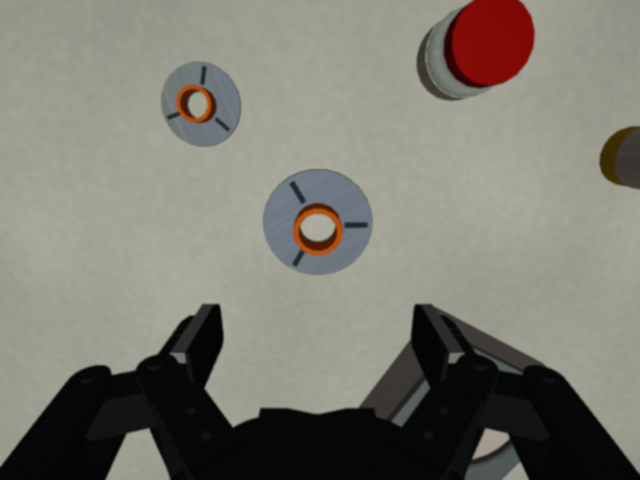

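The wrist view has the large disc's collar at (317,231), right between the fingers. The small disc at (193,103) and the jar are well clear. Descending to grip it.

Call:
{"fn": "send_rows", "kwargs": {"targets": "1 1 60 0 0;1 1 110 0 0;1 1 135 0 0;1 1 144 0 0;1 1 145 0 0;1 1 145 0 255;1 1 145 0 255;1 1 145 0 255;1 1 145 0 255;1 1 145 0 255;1 1 145 0 255;1 1 145 0 255;1 1 145 0 255", "newtons": 40}}

```text
time: 4.08
ee_pos: [0.5247, 0.2371, 0.0066]
tcp_rot: [180.0, -0.1, 44.7]
wrist_force: [-1.2, -0.9, 5.6]
opening: 0.041
grasp_force: 40.4
```

Gripped at an opening of 41 mm, which matches the collar. I lift, carry it past the base, and look at the seat from there.

Call:
{"fn": "send_rows", "kwargs": {"targets": "0 0 -30 0 255;0 0 -80 0 255;0 0 -140 0 255;-283 151 -140 0 255;-283 151 -140 0 255;-283 151 -140 0 255;-283 151 -140 0 255;-283 151 -140 0 255;-283 151 -140 0 255;-283 151 -140 0 255;-283 151 -140 0 255;-283 151 -140 0 255;-283 151 -140 0 255"}}

```text
time: 5.7
ee_pos: [0.4296, -0.0687, 0.1452]
tcp_rot: [-180.0, 0.0, 44.8]
wrist_force: [0.2, 0.0, -1.2]
opening: 0.0411
grasp_force: 40.9
```

```bash
python3 - <<'E'
from h import *
im,m,P,o=snap('wrist');cv2.imwrite('pics/w2.png',im)
print(o['ee_pos'],o['tcp_rot'],o['time'],o['opening'],o['grasp_force'])
cv2.imwrite('pics/top2.png',camera('top'))
E
```

```text
[ 0.4296 -0.0687  0.1452] [-179.9847    0.0083   44.8344] 5.7 0.04112971734408053 40.87692216038704
```

View pics/w2.png

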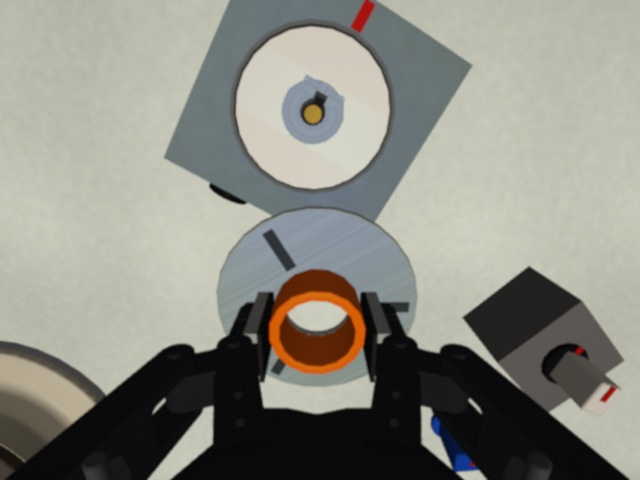

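The view shows the seat at (313,107) with the bore at (313,112) and the red bar at (363,15). The held disc is below it, its collar ring at (317,333). The spindle is at the right, with its red mark at (606,395). I fit circles to the seat, hub, plate and collar.

```bash
cat >> h.py <<'E'
from scipy.optimize import least_squares
def circ(p):
    r=least_squares(lambda x:np.hypot(p[:,0]-x[0],p[:,1]-x[1])-x[2],[*p[:,:2].mean(0),.03],loss='soft_l1',f_scale=.0005)
    return r.x,np.sqrt(np.mean(np.clip(r.fun,-.003,.003)**2))
def hull(mk): 
    ct,_=cv2.findContours(mk.astype(np.uint8),0,cv2.CHAIN_APPROX_NONE);c=max(ct,key=cv2.contourArea)
    return c[:,0].astype(float)
E
python3 - <<'E'
from h import *
im=cv2.imread('pics/w2.png');m=camera_model('wrist');o=bot.get_obs();P=toolT(o)@m['T_tool_cam']
print(o['ee_pos'])
b,g,r=[im[...,i].astype(int) for i in range(3)]
# seat floor: warm white inside ROI
roi=np.zeros(im.shape[:2],bool);roi[15:205,220:405]=1
w=(roi&(r>165)&(r>=b)).astype(np.uint8)
w=cv2.morphologyEx(w,cv2.MORPH_OPEN,np.ones((3,3)))
bl=max(blobs(w,200),key=lambda t:t[1][4]);print(bl[0],bl[1])
c=hull(bl[2]);print('floor',circ(cast(c,m,P,.05)))
# hub bore: dark+brass inside
for nm,mk in(('red',mask(im,'red')),):
    for cc,s,_ in blobs(mk,30): print('red',cc,s,cast(cc,m,P,.058)[0],cast(cc,m,P,.113)[0])
hub=(roi&(b>r+6)).astype(np.uint8);hub[:, :]*=1
inn=np.zeros_like(hub);cv2.circle(inn,(313,112),50,1,-1);hub*=inn
for cc,s,k in blobs(hub,200): print('hub',cc,s,circ(cast(hull(k),m,P,.05)))
# collar bright ring
br=((r>200)&(r-b>120)).astype(np.uint8)
for cc,s,k in blobs(br,200):
    print('ring',cc,s,circ(cast(hull(k),m,P,.1676)))
# plate arc: gradient points along rays from plate centre
gr=cv2.GaussianBlur(cv2.cvtColor(im,6),(3,3),0).astype(float)
pts=[]
for a in np.deg2rad(np.arange(-175,-4,3)):
    rr=np.arange(75,125,.5);u=317+rr*np.cos(a);v=297+rr*np.sin(a)*.9
    s=cv2.remap(gr.astype(np.float32),u.astype(np.float32)[None],v.astype(np.float32)[None],1)[0]
    d=np.abs(np.gradient(s));i=d.argmax()
    if d[i]>6: pts.append([u[i],v[i]])
pts=np.array(pts);print(len(pts),'plate',circ(cast(pts,m,P,.1436)))
print('disc-in-tool: x axis',toolT(o)[:3,0])
E
```

```text
[ 0.4295 -0.0691  0.1452]
[312.1272 106.5316] [  236    27   153   162 16092]
floor (array([ 0.494 , -0.0013,  0.0514]), np.float64(0.00022121566232987088))
red [362.648  15.424] [351   0  24  33 375] [0.5556 0.0159 0.058 ] [0.5393 0.009  0.113 ]
red [578.8333 350.5   ] [575 347   9   8  42] [ 0.5215 -0.2966  0.058 ] [ 0.5133 -0.229   0.113 ]
red [607.9778 394.1111] [601 387  15  15  90] [ 0.517  -0.3632  0.058 ] [ 0.5099 -0.2796  0.113 ]
hub [312.0269 111.4411] [ 282   75   62   69 2605] (array([ 0.4941, -0.0014,  0.0206]), np.float64(0.0006753363776256665))
ring [316.9625 330.5223] [ 270  293   94   80 1840] (array([ 0.4289, -0.0706,  0.0198]), np.float64(0.00016530665544752576))
57 plate (array([ 0.429 , -0.0703,  0.0497]), np.float64(0.0011835069124976623))
disc-in-tool: x axis [ 0.7096  0.7046 -0.0001]
```

Everything agrees: the seat is at (0.494, -0.0014) and the disc at (0.429, -0.0704), with radii as given. I move over the seat and lower slowly.

Call:
{"fn": "send_rows", "kwargs": {"targets": "50 -1 0 0 255;95 -3 0 0 255;95 -3 30 0 255;95 -3 60 0 255;95 -3 72 0 255;95 -3 75 0 255;95 -3 75 0 255;95 -3 78 0 255;95 -3 80 0 255;95 -3 82 0 255;95 -3 84 0 255;95 -3 85 0 255;95 -3 85 0 255"}}

```text
time: 7.42
ee_pos: [0.4947, -0.0005, 0.0602]
tcp_rot: [-180.0, 0.0, 44.7]
wrist_force: [-0.7, -0.3, -0.8]
opening: 0.041
grasp_force: 40.9
```

```bash
python3 - <<'E'
from h import *
im,m,P,o=snap('wrist');cv2.imwrite('pics/w3.png',im)
print(o['ee_pos'],o['tcp_rot'],o['wrist_force'])
E
```

```text
[ 0.4947 -0.0005  0.0602] [-179.9923    0.0065   44.7395] [-0.6882 -0.2574 -0.7827]
```

View pics/w3.png

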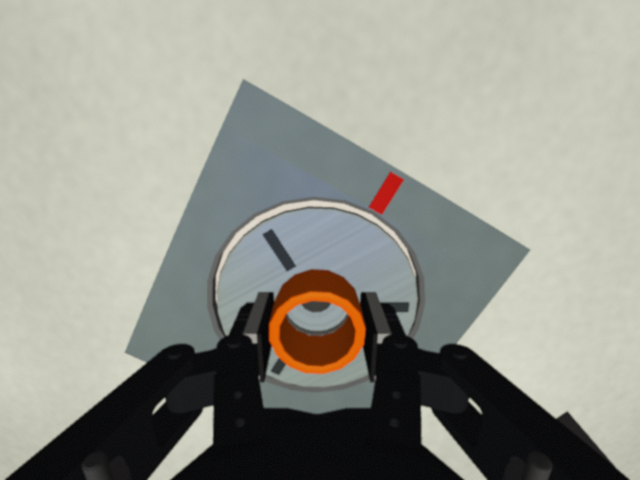

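The disc's plate sits inside the seat ring at (317,290) with no contact force. I lower the last 3–4 mm, release and rise.

Call:
{"fn": "send_rows", "kwargs": {"targets": "0 0 2 0 255;0 0 3.5 0 255;0 0 3.5 0 255;0 0 3.5 0 0;0 0 3.5 0 0;0 0 3.5 0 0;0 0 3.5 0 0;0 0 3.5 0 0;0 0 0 0 0;0 0 -40 0 0;0 0 -100 0 0;0 0 -150 0 0;0 0 -150 0 0"}}

```text
time: 9.1
ee_pos: [0.4963, -0.0006, 0.2148]
tcp_rot: [179.7, -0.3, 44.7]
wrist_force: [-0.0, 0.9, -0.3]
opening: 0.0853
grasp_force: 0.0
```

```bash
python3 - <<'E'
from h import *
im,m,P,o=snap('wrist');cv2.imwrite('pics/w4.png',im)
print(o['ee_pos'],o['tcp_rot'],o['wrist_force'],o['time'])
b,g,r=[im[...,i].astype(int) for i in range(3)]
for cc,s,k in blobs(mask(im,'orange'),200): print('collar',cc,s,circ(cast(hull(k),m,P,.079)))
pr=[]
for cc,s,k in blobs(mask(im,'red'),30):
    ys,xs=np.nonzero(k); q=cast(np.c_[xs,ys],m,P,.058); c=q.mean(0); v=np.linalg.svd(q[:,:2]-c[:2])[2][0]
    print('red',cc,s,c,'angle to centre',np.degrees(np.arctan2(c[1]+.0014,c[0]-.494)),'bar dir',np.degrees(np.arctan2(v[1],v[0])))
E
```

```text
[ 0.4963 -0.0006  0.2148] [179.7211  -0.2784  44.7396] [-0.0482  0.8883 -0.3188] 9.1
collar [314.6598 230.2837] [292 209  47  45 726] (array([ 0.4942, -0.0017,  0.0203]), np.float64(0.00027849423150827333))
red [348.6938 164.5563] [341 155  16  20 160] [0.5552 0.0161 0.058 ] angle to centre 15.962801724367328 bar dir -165.1710622396895
```

The disc is seated: its collar centre is (0.4942, -0.0017), and the base yaw is about 16°. Next I go above the spindle.

Call:
{"fn": "send_rows", "kwargs": {"targets": "-190 204 0 17 0;-190 204 0 17 0;-190 204 0 17 0;-190 204 0 17 0;-190 204 0 17 0;-190 204 0 17 0;-190 204 0 17 0;-190 204 0 17 0;-190 204 0 17 0;-190 204 0 17 0"}}

```text
time: 10.4
ee_pos: [0.5035, -0.2786, 0.2105]
tcp_rot: [180.0, -0.0, 27.8]
wrist_force: [-1.0, -0.5, -0.1]
opening: 0.0854
grasp_force: 0.0
```

```bash
python3 - <<'E'
from h import *
im,m,P,o=snap('wrist');cv2.imwrite('pics/w5.png',im)
print(o['ee_pos'],o['tcp_rot'],o['wrist_force'],o['time'],o['q'])
for cc,s,k in blobs(mask(im,'red'),20):
    ys,xs=np.nonzero(k); q=cast(np.c_[xs,ys],m,P,.113); c=q.mean(0); v=np.linalg.svd(q[:,:2]-c[:2])[2][0]
    print('red',cc,s,c,cast(cc,m,P,.075)[0],'dir',np.degrees(np.arctan2(v[1],v[0])))
w=((im.min(2)>150)).astype(np.uint8)
E
```

```text
[ 0.5035 -0.2786  0.2105] [179.9855  -0.0111  27.7859] [-0.9939 -0.495  -0.1429] 10.4 [-28.9611   8.1018  11.1782  93.0582   0.0014 123.253 ]
red [23.9118  9.1324] [ 20   0   8  19 136] [ 0.5575 -0.0311  0.113 ] [0.5548 0.0021 0.075 ] dir -166.0864435633721
red [319.439  210.9268] [317 208   6   7  41] [ 0.5265 -0.2695  0.113 ] [ 0.5188 -0.2739  0.075 ] dir -160.54091795129216
red [318.6289 234.6289] [315 227   8  17  97] [ 0.5099 -0.2776  0.113 ] [ 0.4996 -0.2832  0.075 ] dir -158.50623716392099
red [254.7037 332.1296] [248 329  14   7  54] [ 0.4083 -0.2701  0.113 ] [ 0.382  -0.2745  0.075 ] dir 137.715869773612
```

View pics/w5.png

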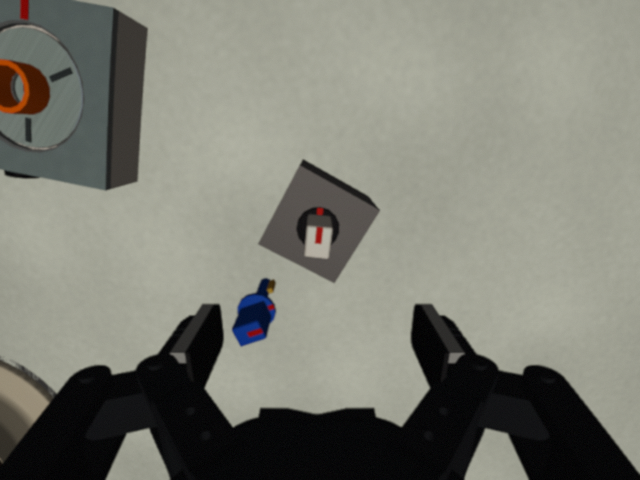

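The wrist view shows the white head top around (318,241), with its stripe at (319,235) and the flange's red mark at (319,211). The blue look-alike is at (255,315), clear of the fingers. I measure the head's top rectangle.

```bash
python3 - <<'E'
from h import *
im=cv2.imread('pics/w5.png');m=camera_model('wrist');o=bot.get_obs();P=toolT(o)@m['T_tool_cam']
roi=np.zeros(im.shape[:2],bool);roi[200:275,290:345]=1
b,g,r=[im[...,i].astype(int) for i in range(3)]
gray=np.where(roi,im.max(2),0)
k=(roi&((im.min(2)>140)|(mask(im,'red')>0))).astype(np.uint8)
k[:224]=0
bl=max(blobs(k,50),key=lambda t:t[1][4]);print(bl[0],bl[1])
c=cast(hull(bl[2]),m,P,.113)
rc=cv2.minAreaRect((c[:,:2]*1000).astype(np.float32));print('rect mm',rc)
p=[rc[0][0]/1000,rc[0][1]/1000,.096];print(to_tool(p,o))
# flange (black) circle at z=.075
d=(roi&(im.max(2)<45)).astype(np.uint8)
E
```

```text
[317.7344 242.0784] [306 227  25  31 625]
rect mm ((504.4653015136719, -279.82537841796875), (23.995040893554688, 17.376312255859375), 21.66779136657715)
[  0.3659   1.3439 114.4733]
```

Call:
{"fn": "send_rows", "kwargs": {"targets": "0.5 1.3 50 6 0;0.5 1.3 95 6 0;0.5 1.3 120 6 0;0.5 1.3 128 6 0;0.5 1.3 129 6 0;0.5 1.3 129 6 255;0.5 1.3 129 6 255;0.5 1.3 129 6 255;0.5 1.3 129 6 255;0.5 1.3 129 6 255;0.5 1.3 129 6 255;0.5 1.3 129 6 255;0.5 1.3 129 6 255;0.5 1.3 129 6 255", "newtons": 80}}

```text
time: 12.2
ee_pos: [0.5047, -0.2802, 0.0818]
tcp_rot: [180.0, -0.0, 21.7]
wrist_force: [-0.5, 1.1, 5.2]
opening: 0.0188
grasp_force: 78.7
```

Gripped. I lift straight up and carry it over the hub, turning to the base's yaw.

Call:
{"fn": "send_rows", "kwargs": {"targets": "0 0 -10 0 255;0 0 -30 0 255;0 0 -70 0 255;0 0 -110 0 255;0 0 -110 0 255;30 -80 -110 6 255;60 -170 -110 6 255;80 -230 -110 6 255;93 -263 -110 6 255;93 -263 -110 6 255;93 -263 -110 6 255;93 -263 -110 6 255;93 -263 -110 6 255;93 -263 -110 6 255;93 -263 -110 6 255"}}

```text
time: 14.08
ee_pos: [0.4934, -0.0019, 0.1912]
tcp_rot: [180.0, 0.0, 15.7]
wrist_force: [-0.5, 0.0, -1.0]
opening: 0.0189
grasp_force: 78.6
```

```bash
python3 - <<'E'
from h import *
im,m,P,o=snap('wrist')
cv2.imwrite('pics/w6.png',im)
print(o['ee_pos'],o['tcp_rot'],o['wrist_force'],o['opening'],o['time'],o['q'][5])
z=.113+o['ee_pos'][2]-.0818
for cc,s,k in blobs(mask(im,'red'),20):
    ys,xs=np.nonzero(k); q=cast(np.c_[xs,ys],m,P,z); c=q.mean(0); v=np.linalg.svd(q[:,:2]-c[:2])[2][0]
    print('red',cc,s,c,cast(cc,m,P,z-.038)[0],cast(cc,m,P,.058)[0],'dir',np.degrees(np.arctan2(v[1],v[0])))
s,ms,Ps,_=snap('side');t,mt,Pt,_=snap('top')
cv2.imwrite('pics/s6.png',s);cv2.imwrite('pics/t6.png',t)
c=s[140:330,180:360];c=cv2.resize(c,None,fx=2.2,fy=2.2,interpolation=2)
w=cv2.resize(im[120:480,130:510],(418,396));cut=np.zeros((418,800,3),np.uint8)
c=c[:418,:390];cut[:c.shape[0],:c.shape[1]]=c;cut[:396,395:795]=w[:, :400];cv2.imwrite('pics/c6.png',cut)
E
```

```text
[ 0.4934 -0.0019  0.1912] [179.9984   0.007   15.686 ] [-0.5129  0.0018 -1.019 ] 0.018867387986242257 14.075 164.09734398053132
red [315.0196 153.0539] [311 142   9  23 204] [0.5648 0.018  0.2224] [0.5626 0.0176 0.1844] [0.5552 0.0163 0.058 ] dir -164.06982943061107
red [316.8898 271.378 ] [312 266  11  12 127] [0.5244 0.006  0.2224] [0.5084 0.0016 0.1844] [ 0.4554 -0.0133  0.058 ] dir -166.77508280455328
red [316.9514 332.9027] [311 319  13  29 370] [ 0.4989 -0.0012  0.2224] [ 0.4744 -0.008   0.1844] [ 0.3928 -0.031   0.058 ] dir -164.81728764402575
red [571.6757 410.0541] [566 407  12   7  37] [ 0.489  -0.1245  0.2224] [ 0.4611 -0.1732  0.1844] [ 0.3682 -0.3351  0.058 ] dir 137.56657337529188
```

View pics/c6.png

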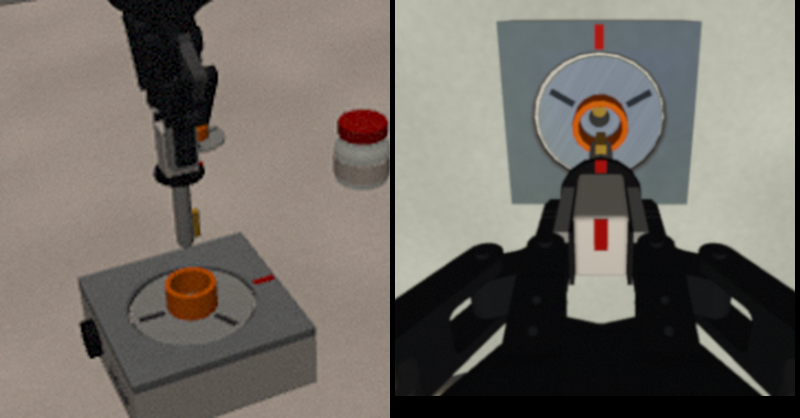

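The side and wrist crop shows the spindle upright above the collar, with its key and red mark in line with the base's red bar (stripe 15.2° against bar 16°). I descend slowly, watching the force.

Call:
{"fn": "send_rows", "kwargs": {"targets": "0.5 -1 20 0 255;0.5 -1 45 0 255;0.5 -1 58 0 255;0.5 -1 62 0 255;0.5 -1 64 0 255;0.5 -1 66 0 255;0.5 -1 68 0 255;0.5 -1 69 0 255;0.5 -1 70 0 255;0.5 -1 70 0 255;0.5 -1 70 0 255"}}

```text
time: 15.6
ee_pos: [0.4936, -0.0002, 0.1213]
tcp_rot: [-180.0, -0.0, 15.7]
wrist_force: [0.3, -0.2, -1.1]
opening: 0.0191
grasp_force: 78.6
```

Call:
{"fn": "send_rows", "kwargs": {"targets": "0 0 1 0 255;0 0 2 0 255;0 0 3 0 255;0 0 4 0 255;0 0 5 0 255;0 0 6 0 255;0 0 6 0 255;0 0 6 0 255"}}

```text
time: 16.6
ee_pos: [0.4936, -0.0003, 0.1153]
tcp_rot: [180.0, -0.0, 15.7]
wrist_force: [0.8, -0.9, -1.0]
opening: 0.0188
grasp_force: 78.6
```

No vertical force with the tip 10.5 mm below the mouth, so the key is entering the keyway. I keep pushing.

Call:
{"fn": "send_rows", "kwargs": {"targets": "0 0 2 0 255;0 0 4 0 255;0 0 6 0 255;0 0 8 0 255;0 0 10 0 255;0 0 12 0 255;0 0 13 0 255;0 0 14 0 255;0 0 16 0 255;0 0 18 0 255;0 0 19 0 255;0 0 20 0 255;0 0 21 0 255;0 0 21 0 255;0 0 21 0 255"}}

```text
time: 18.48
ee_pos: [0.4938, -0.0002, 0.0948]
tcp_rot: [180.0, -0.0, 15.7]
wrist_force: [-1.7, -0.3, 6.4]
opening: 0.0193
grasp_force: 79.7
```

```bash
python3 - <<'E'
from h import *
im,m,P,o=snap('wrist')
cv2.imwrite('pics/w7.png',im)
print(o['ee_pos'],o['tcp_rot'],o['wrist_force'],o['torque'],o['opening'],o['time'])
z=.113+o['ee_pos'][2]-.0818
for cc,s,k in blobs(mask(im,'red'),20):
    ys,xs=np.nonzero(k); q=cast(np.c_[xs,ys],m,P,z); c=q.mean(0); v=np.linalg.svd(q[:,:2]-c[:2])[2][0]
    print('red',cc,s,c,cast(cc,m,P,.058)[0],'dir',np.degrees(np.arctan2(v[1],v[0])))
s=camera('side');c=cv2.resize(s[140:330,180:360],None,fx=2.2,fy=2.2,interpolation=2)[:418,:390]
w=cv2.resize(im[120:480,130:510],(418,396));cut=np.zeros((418,800,3),np.uint8)
cut[:c.shape[0],:c.shape[1]]=c;cut[:396,395:795]=w[:, :400];cv2.imwrite('pics/c7.png',cut)
E
```

```text
[ 0.4938 -0.0002  0.0948] [179.9912  -0.0439  15.7389] [-1.6775 -0.2865  6.3777] [ 0.0804  0.5364 -0.0125] 0.019264906050196456 18.475
red [317.1091 165.3051] [311 149  14  34 449] [0.5615 0.018  0.126 ] [0.5554 0.0162 0.058 ] dir -165.19215666088544
red [316.9231 271.5   ] [312 266  11  12 130] [0.5246 0.0076 0.126 ] [ 0.4962 -0.0004  0.058 ] dir -164.31513883232796
red [316.935  332.8753] [311 319  13  29 369] [0.4993 0.0005 0.126 ] [ 0.4555 -0.0118  0.058 ] dir -164.9080400248496
```

View pics/c7.png

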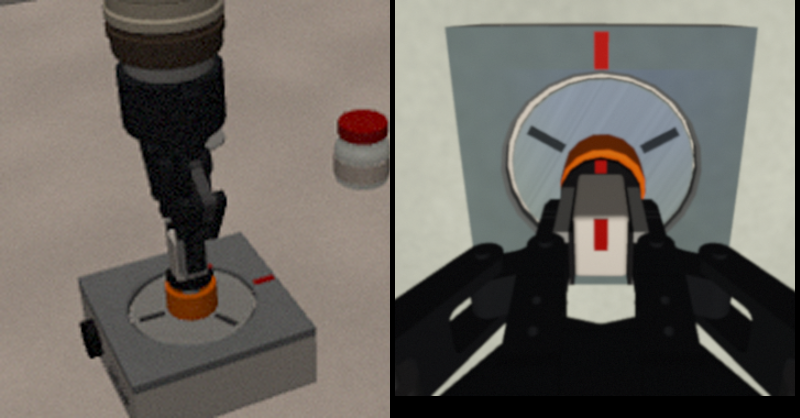

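The spindle is keyed, the flange is just above the collar, and the marks have not slipped in the grip. The spring force is about 7.4 N, so I push about 1.5 mm further.

Call:
{"fn": "send_rows", "kwargs": {"targets": "0 0 0.5 0 255;0 0 1 0 255;0 0 1.5 0 255;0 0 1.5 0 255;0 0 1.5 0 255;0 0 1.5 0 255;0 0 1.5 0 255;0 0 1.5 0 255"}}

```text
time: 19.58
ee_pos: [0.4939, -0.0002, 0.0937]
tcp_rot: [180.0, -0.1, 15.7]
wrist_force: [-2.3, 0.1, 9.4]
opening: 0.0188
grasp_force: 80.2
```

```bash
python3 -c "
from h import *
o=bot.get_obs();print(o['ee_pos'],o['wrist_force'],o['grasp_force']);print(ticket.job_done())"
```

```text
[ 0.4939 -0.0002  0.0937] [-2.2634  0.0538  9.377 ] 80.24657249450684
the job is handed in; nothing more can be done
None
```

The job is handed in at about 19.6 s of the 54 s allowed: the disc is seated in the base, and the spindle is keyed in the hub, gripped at 80 N and held down with about 10 N on the spring; the hand-in gave no verdict.

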